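Torque the connector nut until the click wrench breaks over

ROBOT

A 6-joint arm with a two-finger parallel gripper is mounted at the origin on a cart in front of the work surface, level with it; the furniture and walls round the work are solid. World frame = base frame: x ahead of the robot, y to its left, z up, the work surface at z = 0. Lengths are in mm, angles in rad, forces in N, time in s.
With the tool pointing down it reaches from about 275 to 1000 mm from the base axis. Payload 8.4 kg.
Tool frame: the origin (TCP) lies on the centre line of the jaws, within the pads' length; the fingertips stand 17 mm ahead of it and the grasp point (between the pads) lies 2 mm behind it; z points along the fingers, y is the line along which they close (so a half turn about z gives the same grasp; the last joint's range is limited). The gripper opens to 85 mm and grips with 20 to 120 N. Pads are 22 mm wide; open, the fingers measure 114 mm over their backs; the gripper's body (76 mm by 85 mm) begins 54 mm behind the grasp point. The pads swing forward as they close: fully open they stand 13 mm farther back than shut.
Start: joints at [1.162, 0.353, 1.633, -0, 1.155, -0.002], TCP at [247.294, 573.998, 217.881] pointing down, gripper open.
Joint ranges: [-2.63, 2.63], [-0.92, 2.1], [0.06, 2.66], [-1.3, 4.44], [0, 2.69], [-3.02, 3.02]. Speed limits (rad/s): [2.22, 2.22, 2.79, 3.14, 3.14, 3.14].

INTERFACE

Orientations are given as [roll, pitch, yaw] about the fixed x, y, z axes, in that order (R = Rz(yaw) Ry(pitch) Rx(roll)).
In Python, from rig import r, eyes gives the robot as it stands. The module is installed in compiled form; this text tells all that it offers.
- The arm moves only by the shell command python3 -m inch 'ROWS' [FORCE]. ROWS is JSON, a list of rows, each a list of 7 numbers: the shift along the tool's x, y, z in m, then the turn, a rotation vector about the tool's x, y, z in degrees, then the closure, from -1 (fully open) to 1 (shut). In form: [[x, y, z, rx, ry, rz, gripper], ...]. A call has 1 to 8 rows; each row shifts and turns the commanded pose from where the row before left it, along the tool's axes as they then stand; what a row does not reach is not made up. A row lasts 1/10 s, in which the tool goes at most 50 mm and 8.59 degrees, less where a joint would pass 70% of its speed; a pose out of reach is approached as far as the arm can. A call with a gripper value outside its range is refused whole. The fingers move at their own pace and stop on an object; FORCE is the grip in N (left out, the last holds). Time passes only in rows, so rows that do not move let the fingers close. It gives the time, the measured TCP pose, the force, the opening and the grip force at its end, in the units of the state.
- r.sense(): the state, without advancing time (a new reading comes with each control period).
- eyes.grab_frame(name): name is "side" or "top" or "wrist"; returns a dict with "img" (420x560x3 uint8, blue, green, red), "fx", "fy", "cx", "cy" (pixels), "R" (3x3) and "t" (3): a world point X has camera coordinates R X + t; the wrist camera has in their place "hand_eye" (4x4, takes a point from camera to tool coordinates, whose origin is the TCP and whose axes are the flange's). Camera axes: x right, y down, z forward; pixel columns grow to the right and rows downward; lengths in mm; the calibration is good to about 2 mm. A picture is of the moment at which its call begins: read the wrist's pose just before it. There is no depth.
- r.sign_off(): hands the job in; it is judged then, once.
The state is a dict: "clock": time; "qpos": joint angles; "qvel": joint speeds; "joint_efforts": joint torques, N m; "eef_pos": TCP position; "tcp_rot": TCP orientation; "contact_force": force on the tool from outside, world axes, zero at the start; "wrist_torque": the same for the moment, N m; "opening": opening from 0.0 (shut) to 1.0 (fully open); "grasp_force": force on a finger pad.
Only numpy, scipy, OpenCV 4.12 (cv2) and the standard library are available. Lean on these libraries where they do the work, as an engineer would, in place of code of your own. Each camera call takes 0.05 s, during which the arm holds its last target. There are 200 camera calls.

TASK

Two connectors stand in bench holders, each with a wrench already on its nut. Swing the handle of the click torque wrench (round black grip, knuckle joint behind its head) clockwise, seen from above, until it breaks over at the knuckle, and stop at once, well before the knuckle comes to the end of its bend. Then let go of the handle, leaving the wrench on the nut where it is, and do not disturb the flat spanner on the other nut.

Things in the scene. Friction and masses are not known exactly. Their poses are not given: they have to be found in the camera images.
- wrench (a joint): Bend of the click wrench at its knuckle, rad: 0 = straight; grows as the handle swings clockwise (from above) past the head; hard stop at 0.36. A sprung toggle holds it under 0.03 while the nut runs; once the nut seats, the push at the grip point rises to about 10 N at a bend of 0.07, then it clicks over: 6 N at 0.13, 4 N at 0.25. It springs straight when let go.
- wrench_grip (a point): Middle of the click wrench's round black grip, on the handle axis, 75 mm above the bench; grip 100 mm long, 24 mm thick, level. 140 mm behind the knuckle, 185 mm from the nut axis when straight. At first the handle points towards the robot, up to 0.65 rad to either side. Own x: along the handle towards the knuckle; z up. The wrench cannot come off the nut.
- nut_axis (a point): Centre of the brass hexagon nut (27 mm) in the click wrench's jaw, 75 mm above the bench; nut, head and handle turn about the vertical here; knuckle 45 mm off. It turns clockwise with light drag (3 N or less at the grip) for an unknown 0.2 to 0.45 rad, then seats hard; only then can the wrench break over. A white plug stands above it, to 125 mm. Round post, 88 mm foot, fixed.
- spanner_grip (a point): A point on the flat steel open-ended spanner (180 mm long, 15 mm wide, 6 mm thick; no knuckle, no round grip) on the nut of the other, like holder: 140 mm from that nut's axis, 75 mm above the bench. It turns if pushed; to be left alone. Which holder is on the left varies.

How it is judged:
By the outcome, as a careful person would: the job done as asked, in the order asked, and still so for the second after the job is handed in, with the robot touching nothing.
It also fails if it takes over 42 s, if anything falls off the work surface, if the arm or the gripper's body presses on something with over 40 N, if the wrist force passes 120 N, or if a joint passes its speed limit or range.

## Working session

There is one attempt and no reset: what is moved stays moved. The work goes in short steps, Python scripts to look and compute and a shell command to move; the robot and the scene stay as the last step left them, time stands still between calls to the robot, and variables do not carry over. Pictures are saved under pics/ and viewed, at most 10 in all, crops included, and the job is handed in when it is done.

```bash
mkdir -p pics
python3 - <<'E'
from rig import r, eyes
import cv2,pickle
s=r.sense();print(s)
for n in("top","side"):
    f=eyes.grab_frame(n);cv2.imwrite(f"pics/{n}0.png",f["img"]);pickle.dump(f,open(f"{n}.pkl","wb"))
    print(n,f["fx"],f["fy"],f["cx"],f["cy"],f["R"],f["t"])
E
```

```text
{'clock': 0.0, 'qpos': array([ 1.16162349e+00,  3.53643684e-01,  1.63414733e+00,  1.71519022e-05,
        1.15521106e+00, -2.41079380e-03]), 'qvel': array([ 0.00076446, -0.00137579, -0.0008577 , -0.00068584,  0.00012209,
       -0.00075584]), 'joint_efforts': array([-6.17397154e-05, -6.05242538e+01, -3.42076313e+01,  7.11045891e-05,
        9.26282723e-03,  9.54760111e-07]), 'eef_pos': array([247.07309991, 573.53909048, 217.15884217]), 'tcp_rot': array([-3.14018327e+00, -1.90799482e-05,  2.73482367e+00]), 'contact_force': array([-0.28184231, -0.04173246, -0.29048502]), 'wrist_torque': array([0.01365602, 0.0426297 , 0.03635786]), 'grasp_force': 0.0, 'opening': 0.9971307894949138}
top 409.94882890454056 409.94882890454056 277.2551704580179 209.70493118162787 [[-0.00931108 -0.99971875 -0.02181094]
 [-0.98987443  0.01230458 -0.14141149]
 [ 0.14164009  0.02027339 -0.9897106 ]] [-42.88580016 571.1828131  937.83151955]
side 392.8999679490262 392.8999679490262 283.6201685531213 209.9857656126885 [[-0.97622167 -0.2160611   0.01757419]
 [-0.11989532  0.47061623 -0.87415415]
 [ 0.18060001 -0.85547529 -0.48533047]] [558.69597239 202.5665229  791.05094151]
```

View pics/top0.png

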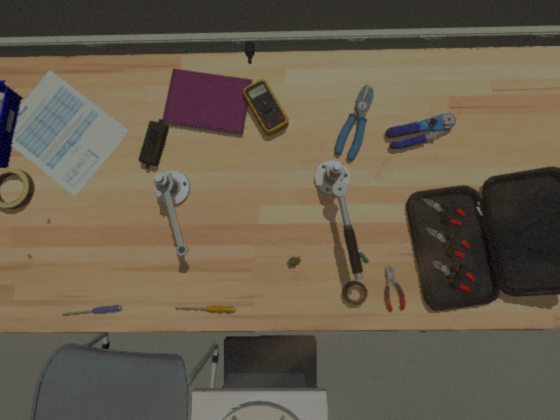

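View pics/side0.png

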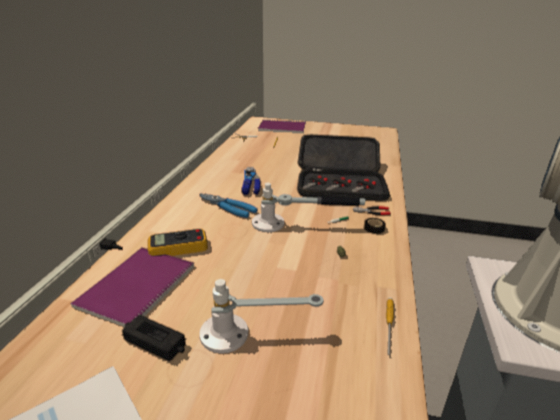

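The click wrench is the right-hand one (knuckle near (340,187), black grip near (353,250) in top). The spanner is on the left. I'll enlarge both views of it.

Run:
```python
import cv2,numpy as np
a=cv2.imread("pics/top0.png")[150:310,300:400]; b=cv2.imread("pics/side0.png")[170:240,240:400]
a=cv2.resize(a,None,fx=3.7,fy=3.7,interpolation=cv2.INTER_CUBIC);b=cv2.resize(b,None,fx=5,fy=5,interpolation=cv2.INTER_CUBIC)
g=lambda i:np.uint8(255*(i/255.)**.6)
cv2.imwrite("pics/a.png",g(a));cv2.imwrite("pics/b.png",g(b))
```

```text
(no output)
```

View pics/a.png

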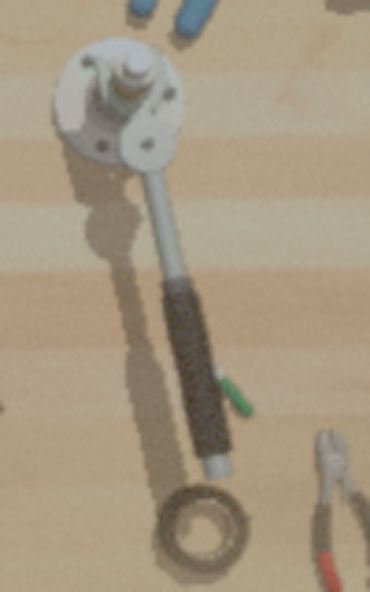

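View pics/b.png

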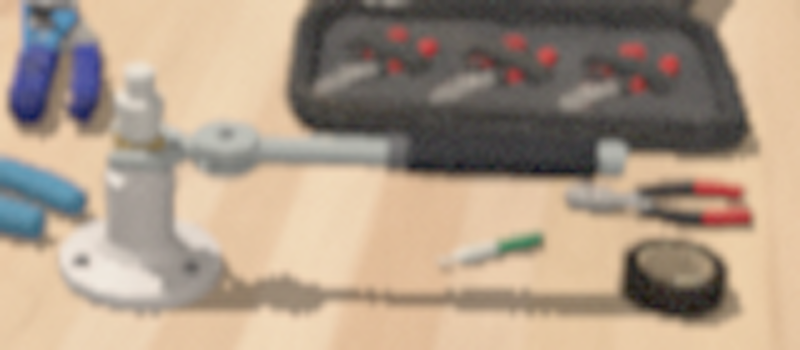

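Top crop: grip runs from (178,280) to (214,458), knuckle disc at (148,145), brass nut at about (127,90). Side crop: grip runs from (405,152) to (598,160), knuckle at (227,145), nut at about (140,145). Next I triangulate these points.

```bash
cat > h.py <<'E'
import numpy as np,pickle,cv2
T=pickle.load(open("top.pkl","rb"));S=pickle.load(open("side.pkl","rb"))
P=lambda f:np.array([[f["fx"],0,f["cx"]],[0,f["fy"],f["cy"]],[0,0,1]])@np.c_[f["R"],f["t"]]
def tri(a,b):
    X=cv2.triangulatePoints(P(T),P(S),np.float64(a).reshape(2,1),np.float64(b).reshape(2,1)).ravel();return X[:3]/X[3]
def atz(f,p,z):
    d=f["R"].T@np.array([(p[0]-f["cx"])/f["fx"],(p[1]-f["cy"])/f["fy"],1]);c=-f["R"].T@f["t"];return c+d*(z-c[2])/d[2]
E
python3 - <<'E'
from h import *
np.set_printoptions(precision=1,suppress=True)
A=dict(g0=[(178,280),(405,152)],g1=[(214,458),(598,160)],kn=[(148,145),(227,146)],nut=[(127,90),(140,147)])
R={}
for k,(a,b) in A.items():
    a=np.array(a)/3.7+[300,150];b=np.array(b)/5+[240,170]
    X=tri(a,b);R[k]=atz(T,a,75);print(k,X,R[k],atz(S,b,75), P(T)@np.r_[X,1]/(P(T)@np.r_[X,1])[2]-np.r_[a,1])
m=(R["g0"]+R["g1"])/2;print("mid",m,np.linalg.norm(R["g0"]-R["g1"]))
d=R["g0"]-R["g1"];d/=np.linalg.norm(d);print("yaw",np.arctan2(d[1],d[0]),"nut from grip",m+185*d,"kn",m+140*d)
E
```

```text
g0 [ 523.6 -210.9   75.8] [ 526.9 -210.9   75. ] [ 520.2 -212.    75. ] [0.1 1.4 0. ]
g1 [ 419.7 -229.1   74.5] [ 418.5 -229.    75. ] [ 420.9 -228.2   75. ] [-0.  -0.5  0. ]
kn [ 611.9 -195.1   75.2] [ 611.7 -195.1   75. ] [ 612.1 -195.4   75. ] [-0.  -0.1  0. ]
nut [ 651.4 -182.6   74.6] [ 647.  -183.1   75. ] [ 656.1 -182.9   75. ] [-0.3 -1.8  0. ]
mid [ 472.7 -219.9   75. ] 109.95875830754638
yaw 0.1650830308374795 nut from grip [ 655.2 -189.5   75. ] kn [ 610.8 -196.9   75. ]
```

Triangulated heights come out at 75 ±1 mm. The grip middle is (472.5, -220), the handle yaw 0.165, and the nut about (654, -189), all consistent with the sizes given. Clockwise moves the grip towards +y. I'll move above it first, then turn.

```bash
python3 -m inch '[[-0.0306,-0.0376,0,0,0,0,-1],[-0.0306,-0.0376,0,0,0,0,-1],[-0.0306,-0.0376,0,0,0,0,-1],[-0.0306,-0.0376,0,0,0,0,-1],[-0.0306,-0.0376,0,0,0,0,-1],[-0.0306,-0.0376,0,0,0,0,-1],[-0.0306,-0.0376,0,0,0,0,-1],[-0.0306,-0.0376,0,0,0,0,-1]]'
python3 -m inch '[[-0.0306,-0.0376,0,0,0,0,-1],[-0.0306,-0.0376,0,0,0,0,-1],[-0.0306,-0.0376,0,0,0,0,-1],[-0.0306,-0.0376,0,0,0,0,-1],[-0.0306,-0.0376,0,0,0,0,-1],[-0.0306,-0.0376,0,0,0,0,-1],[-0.0306,-0.0376,0,0,0,0,-1],[-0.0306,-0.0376,0,0,0,0,-1]]'
python3 -m inch '[[-0.0306,-0.0376,0,0,0,0,-1],[0,0,0,0,0,8.2,-1],[0,0,0,0,0,8.2,-1],[0,0,0,0,0,8.2,-1],[0,0,0,0,0,8.2,-1],[0,0,0,0,0,8.2,-1],[0,0,0,0,0,8.2,-1],[0,0,0,0,0,8.2,-1]]'
python3 -m inch '[[0,0,0,0,0,8.2,-1],[0,0,0,0,0,8.2,-1],[0,0,0,0,0,8.2,-1],[0,0,0,0,0,8.2,-1],[0,0,0,0,0,8.2,-1],[0,0,0,0,0,8.2,-1],[0,0,0,0,0,8.2,-1],[0,0,0,0,0,8.2,-1]]'
python3 -m inch '[[0,0,0,0,0,8.2,-1],[0,0,0,0,0,8.2,-1],[0,0,0,0,0,8,-1],[0,0,0,0,0,0,-1]]'
```

```text
clock: 0.9
eef_pos: [353.0, 199.0, 217.8]
tcp_rot: [3.141, 0.0, 2.735]
contact_force: [0.5, -0.3, -0.0]
opening: 1.001
grasp_force: 0.0
clock: 1.7
eef_pos: [458.8, -174.4, 217.8]
tcp_rot: [3.141, -0.0, 2.734]
contact_force: [1.1, 0.9, -0.7]
opening: 1.001
grasp_force: 0.0
clock: 2.5
eef_pos: [471.9, -218.8, 217.6]
tcp_rot: [-3.141, -0.0, 1.727]
contact_force: [-0.2, 0.0, 0.5]
opening: 1.005
grasp_force: 0.0
clock: 3.3
eef_pos: [471.9, -218.7, 217.6]
tcp_rot: [-3.141, 0.0, 0.582]
contact_force: [-0.2, -0.5, -0.2]
opening: 0.998
grasp_force: 0.0
clock: 3.7
eef_pos: [471.9, -218.8, 217.6]
tcp_rot: [-3.141, 0.0, 0.16]
contact_force: [-0.4, 0.1, 0.0]
opening: 0.998
grasp_force: 0.0
```

Run:
```python
from rig import r,eyes
import cv2,numpy as np
s=r.sense();f=eyes.grab_frame("wrist");im=f["img"].copy()
from scipy.spatial.transform import Rotation as Ro
R=Ro.from_euler('xyz',s["tcp_rot"]).as_matrix();H=f["hand_eye"]
for X in([472.5,-220,75],[526,-211,75],[419,-229,75],[611,-196.5,75]):
    c=H[:3,:3].T@(R.T@(np.array(X)-s["eef_pos"])-H[:3,3])
    u=(int(f["fx"]*c[0]/c[2]+f["cx"]),int(f["fy"]*c[1]/c[2]+f["cy"]));print(u);cv2.drawMarker(im,u,(0,255,255),0,12,1)
cv2.imwrite("pics/w.png",im)
```

```text
(279, 198)
(279, 142)
(280, 248)
(278, 42)
```

View pics/w.png

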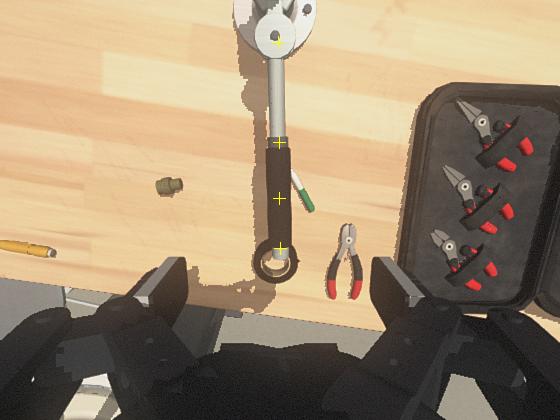

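The wrist view agrees: the grip is centred on my marks at (279,198) and lined up with the tool, with nothing in the fingers' way. I'll descend and close with 30 N.

```bash
python3 -m inch '[[0,0,0.04,0,0,0,-1],[0,0,0.04,0,0,0,-1],[0,0,0.035,0,0,0,-1],[0,0,0.03,0,0,0,-1],[0,0,0,0,0,0,-1]]' 30
python3 -m inch '[[0,0,0,0,0,0,0],[0,0,0,0,0,0,0.2],[0,0,0,0,0,0,0.6],[0,0,0,0,0,0,0.6],[0,0,0,0,0,0,0.6],[0,0,0,0,0,0,0.6]]' 30
```

```text
clock: 4.25
eef_pos: [469.3, -217.6, 69.5]
tcp_rot: [-3.138, 0.006, 0.166]
contact_force: [-1.2, 0.1, 0.2]
opening: 1.002
grasp_force: 0.0
clock: 4.85
eef_pos: [472.3, -219.0, 73.3]
tcp_rot: [3.141, -0.001, 0.162]
contact_force: [1.0, 0.2, 0.4]
opening: 0.202
grasp_force: 0.0
```

```bash
python3 -m inch '[[0,0,0,0,0,0,0.8],[0,0,0,0,0,0,1],[0,0,0,0,0,0,1],[0,0,0,0,0,0,1]]' 30
python3 - <<'E'
from rig import r,eyes
import cv2
f=eyes.grab_frame("wrist");cv2.imwrite("pics/w2.png",f["img"])
E
```

```text
clock: 5.25
eef_pos: [472.4, -219.0, 73.2]
tcp_rot: [3.141, -0.0, 0.162]
contact_force: [0.1, -0.1, 4.8]
opening: 0.006
grasp_force: 2.7
```

View pics/w2.png

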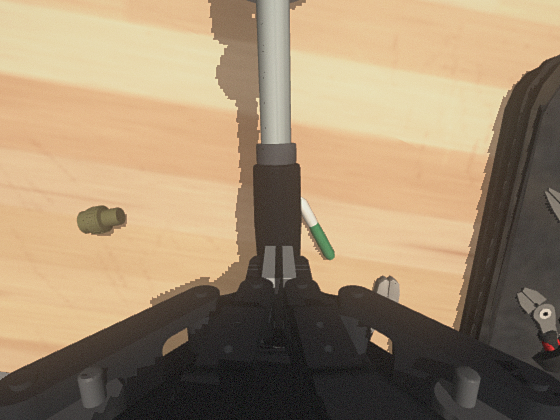

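The pads look shut at (280,262), drawn over the grip (50 px wide) rather than around it. I'll check where the tips and grip project.

Run:
```python
from rig import r,eyes
import numpy as np
np.set_printoptions(precision=1,suppress=True)
s=r.sense();print(s["eef_pos"],s["contact_force"],s["wrist_torque"],s["opening"],s["grasp_force"],s["tcp_rot"])
f=eyes.grab_frame("wrist");H=f["hand_eye"];print(H,f["fx"])
pr=lambda p:(lambda c:(f["fx"]*c[0]/c[2]+f["cx"],f["fy"]*c[1]/c[2]+f["cy"],c[2]))(H[:3,:3].T@(np.array(p)-H[:3,3]))
for p in([0,0,0],[0,0,17],[11,0,17],[-11,0,17],[54,12,0],[54,-12,0],[54,0,-2],[11,0,-15]):print(p,np.array(pr(p)))
for n in("top","side"):
    import cv2
    g=eyes.grab_frame(n);cv2.imwrite(f"pics/{n}2.png",cv2.resize(g["img"][150:310,230:430],None,fx=3.5,fy=3.5) if n=="top" else cv2.resize(g["img"][140:260,240:420],None,fx=4.4,fy=4.4))
```

```text
[ 472.4 -219.    73.2] [-0.9  0.4  5. ] [0.1 0.  0. ] -0.001027099522779966 2.7279770615801624 [ 3.1 -0.   0.2]
[[   0.    -1.    -0.3   66. ]
 [   1.     0.     0.    -0.1]
 [  -0.    -0.3    1.  -155. ]
 [   0.     0.     0.     1. ]] 304.1310323787805
[0, 0, 0] [278.5 255.  166.8]
[0, 0, 17] [278.5 243.9 183.2]
[11, 0, 17] [278.5 226.5 180.4]
[-11, 0, 17] [278.5 260.7 186.1]
[54, 12, 0] [302.4 155.2 152.9]
[54, -12, 0] [254.7 155.2 152.9]
[54, 0, -2] [278.6 155.5 151. ]
[11, 0, -15] [278.5 246.3 149.5]
```

View pics/side2.png

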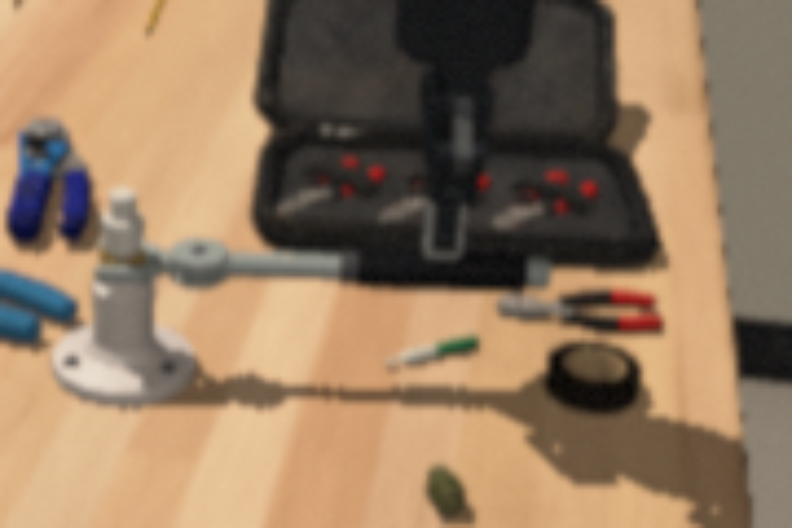

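The fingertips are resting on top of the grip. Their shut tips stand about 30 mm higher than the nominal geometry says, with a 5 N upward force. I'll open, go lower and close again.

```bash
python3 -m inch '[[0,0,-0.02,0,0,0,1],[0,0,0,0,0,0,-1],[0,0,0,0,0,0,-1],[0,0,0,0,0,0,-1],[0,0,0,0,0,0,-1],[0,0,0,0,0,0,-1],[0,0,0,0,0,0,-1]]' 30
python3 -m inch '[[0,-0.001,0.02,0,0,0,-1],[0,0,0.015,0,0,0,-1],[0,0,0.015,0,0,0,-1],[0,0,0,0,0,0,-1]]' 30
python3 -m inch '[[0,0,0,0,0,0,0],[0,0,0,0,0,0,0.3],[0,0,0,0,0,0,0.5],[0,0,0,0,0,0,0.7],[0,0,0,0,0,0,0.7],[0,0,0,0,0,0,0.7]]' 30
```

```text
clock: 6.15
eef_pos: [472.0, -218.8, 92.6]
tcp_rot: [-3.141, 0.0, 0.162]
contact_force: [-0.3, 1.1, 0.1]
opening: 0.988
grasp_force: 0.0
clock: 6.55
eef_pos: [470.6, -217.2, 41.2]
tcp_rot: [-3.14, 0.003, 0.162]
contact_force: [0.2, 0.2, -0.1]
opening: 0.999
grasp_force: 0.0
clock: 7.15
eef_pos: [472.3, -218.1, 43.3]
tcp_rot: [3.141, -0.001, 0.162]
contact_force: [0.3, -1.0, 3.6]
opening: 0.281
grasp_force: 29.9
```

Gripped: opening is 0.281 × 85 = 23.9 mm, with 30 N. Now I swing clockwise along the arc, watching the force.

```bash
python3 -m inch '[[0,-0.0028,0,0,0,0.86,0.7],[0.0001,-0.0055,0,0,0,1.72,0.7],[0.0001,-0.0055,0,0,0,1.72,0.7],[0.0001,-0.0055,0,0,0,1.72,0.7]]'
python3 -m inch '[[0.0001,-0.0055,0,0,0,1.72,0.7],[0,-0.0028,0,0,0,0.86,0.7],[0,-0.0028,0,0,0,0.86,0.7]]'
```

```text
clock: 7.55
eef_pos: [469.8, -198.8, 43.2]
tcp_rot: [3.141, -0.0, 0.055]
contact_force: [-1.6, -3.1, 5.3]
opening: 0.275
grasp_force: 30.0
clock: 7.85
eef_pos: [469.3, -187.6, 43.1]
tcp_rot: [3.141, 0.0, -0.004]
contact_force: [-3.8, -2.8, 6.6]
opening: 0.276
grasp_force: 30.0
```

```bash
python3 -m inch '[[0,-0.0028,0,0,0,0.86,0.7],[0,-0.0028,0,0,0,0.86,0.7]]'; python3 -m inch '[[0,-0.0028,0,0,0,0.86,0.7],[0,-0.0028,0,0,0,0.86,0.7]]'
```

```text
clock: 8.05
eef_pos: [469.3, -182.1, 43.1]
tcp_rot: [3.141, 0.0, -0.034]
contact_force: [-3.4, -2.7, 5.9]
opening: 0.276
grasp_force: 30.1
clock: 8.25
eef_pos: [469.4, -176.4, 43.1]
tcp_rot: [3.141, 0.001, -0.064]
contact_force: [-3.6, -2.9, 5.9]
opening: 0.278
grasp_force: 30.1
```

```bash
python3 -m inch '[[0,-0.0028,0,0,0,0.86,0.7],[0,-0.0028,0,0,0,0.86,0.7]]'
```

```text
clock: 8.45
eef_pos: [469.8, -170.9, 43.1]
tcp_rot: [3.141, 0.001, -0.094]
contact_force: [-3.3, -3.1, 6.9]
opening: 0.277
grasp_force: 30.0
```

Swung about 0.255 rad so far, with drag steady at 3 N, so the nut is not seated yet.

```bash
python3 -m inch '[[0,-0.0028,0,0,0,0.86,0.7],[0,-0.0028,0,0,0,0.86,0.7]]'
```

```text
clock: 8.65
eef_pos: [470.2, -165.9, 43.1]
tcp_rot: [3.14, 0.001, -0.124]
contact_force: [-5.1, -9.7, 6.3]
opening: 0.277
grasp_force: 29.8
```

```bash
python3 -m inch '[[0,-0.0028,0,0,0,0.86,0.7],[0,-0.0028,0,0,0,0.86,0.7]]'
```

```text
clock: 8.85
eef_pos: [470.9, -160.5, 43.1]
tcp_rot: [3.14, 0.001, -0.154]
contact_force: [-5.1, -9.3, 6.4]
opening: 0.281
grasp_force: 29.5
```

```bash
python3 -m inch '[[0,-0.0028,0,0,0,0.86,0.7],[0,-0.0028,0,0,0,0.86,0.7]]'
```

```text
clock: 9.05
eef_pos: [471.8, -155.0, 43.1]
tcp_rot: [3.14, 0.001, -0.185]
contact_force: [-4.9, -9.5, 6.0]
opening: 0.281
grasp_force: 29.7
```

Force has risen to about 10 N and stayed there over 16 mm past seating. I'll check the actual bend in the top view.

Run:
```python
from rig import r,eyes
import cv2,numpy as np
s=r.sense();print(s["eef_pos"],s["contact_force"],s["wrist_torque"])
a=eyes.grab_frame("top")["img"][155:255,300:400];a=cv2.resize(a,None,fx=5.8,fy=5.8,interpolation=cv2.INTER_CUBIC)
cv2.imwrite("pics/t3.png",np.uint8(255*(a/255.)**.6))
```

```text
[ 471.83196564 -154.9652103    43.08297513] [-4.86790117 -9.52619788  5.95649186] [-1.51629142  0.71322166 -0.63197293]
```

View pics/t3.png

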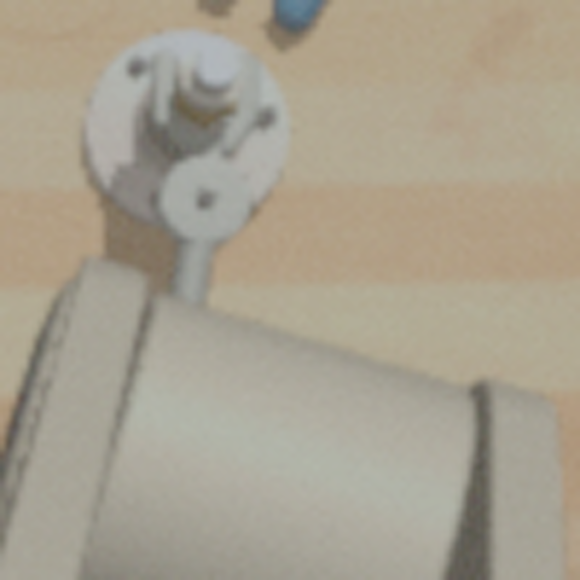

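The knuckle disc is now at (204,200) in the crop, and the handle runs on from it to the gripper.

Run:
```python
from h import *
k0=atz(T,(340,189.2),75)[:2]
k=atz(T,np.array([204,200])/5.8+[300,155],75)[:2]
for N in([654.5,-189],[655.2,-186.5],[655,-189.5]):
    N=np.array(N); h=k-N; d=np.array([471.8,-155])-k; h0=k0-N; d0=np.array([472.5,-219])-k0
    f=lambda v:np.arctan2(-v[1],-v[0])
    print(k0,k,np.linalg.norm(h),np.linalg.norm(d),"head",f(h0),f(h),"handle",f(d0),f(d),"bend",f(h)-f(d),"rel",f(h)-f(h0)-f(d)+f(d0))
```

```text
[ 611.70182688 -195.10665722] [ 611.1884255  -183.97678267] 43.60189443366609 142.36849053348433 head 0.14172834794654493 -0.11546278146743075 handle 0.16998883165164536 -0.20496580333048184 bend 0.08950302186305109 rel 0.11776350556815149
[ 611.70182688 -195.10665722] [ 611.1884255  -183.97678267] 44.08384415954119 142.36849053348433 head 0.19533942776042132 -0.05726807871628796 handle 0.16998883165164536 -0.20496580333048184 bend 0.1476977246141939 rel 0.12234712850541793
[ 611.70182688 -195.10665722] [ 611.1884255  -183.97678267] 44.1583513056418 142.36849053348433 head 0.12877291973492797 -0.1254059702242715 handle 0.16998883165164536 -0.20496580333048184 bend 0.07955983310621034 rel 0.12077574502292773
```

The bend measures about 0.12, which is past the click at 0.07 and well short of 0.36. The gripper lags the handle's yaw by about 0.02 rad, and the -0.63 N m twist adds to the push. I'll take that twist out with a 3 mm nudge and re-read the force.

```bash
python3 -m inch '[[0,-0.0015,0,0,0,1.5,0.7],[0,-0.0015,0,0,0,1.0,0.7],[0,0,0,0,0,0,0.7]]'; python3 -c "
from rig import r;print(r.sense()['wrist_torque'])"
```

```text
clock: 9.4
eef_pos: [472.5, -151.4, 43.0]
tcp_rot: [3.141, 0.001, -0.228]
contact_force: [-3.8, -3.0, 6.1]
opening: 0.28
grasp_force: 29.8
[-0.62902517  0.51227929  0.10571142]
```

The force has dropped to about 4–5 N, so the wrench has broken over, with a bend of about 0.15. I stop here and let go.

```bash
python3 -m inch '[[0,0,0,0,0,0,0.3],[0,0,0,0,0,0,0],[0,0,0,0,0,0,-0.5],[0,0,0,0,0,0,-1],[0,0,0,0,0,0,-1],[0,0,0,0,0,0,-1]]'
```

```text
clock: 10.0
eef_pos: [472.8, -150.9, 42.8]
tcp_rot: [-3.141, 0.001, -0.227]
contact_force: [0.5, -0.4, 0.3]
opening: 1.0
grasp_force: 0.0
```

```bash
python3 -m inch '[[0,0.006,0,0,0,0,-1],[0,0.006,0,0,0,0,-1],[0,0,-0.02,0,0,0,-1],[0,0,-0.03,0,0,0,-1],[0,0,-0.04,0,0,0,-1],[0,0,-0.04,0,0,0,-1],[0,0,-0.03,0,0,0,-1],[0,0,0,0,0,0,-1]]'
python3 - <<'E'
from rig import r,eyes
import cv2,numpy as np
a=eyes.grab_frame("wrist")["img"];b=eyes.grab_frame("top")["img"][140:320,140:400]
b=cv2.resize(b,(406,281));a=cv2.resize(a,(390,292))
o=np.zeros((300,796,3),np.uint8);o[:292,:390]=a;o[:281,390:]=b;cv2.imwrite("pics/end.png",o);print(r.sense()["contact_force"])
E
```

```text
clock: 10.8
eef_pos: [472.7, -164.2, 207.2]
tcp_rot: [3.141, -0.007, -0.227]
contact_force: [0.6, -0.2, -0.6]
opening: 0.999
grasp_force: 0.0
[-0.04826519  0.06836941 -0.57177446]
```

View pics/end.png

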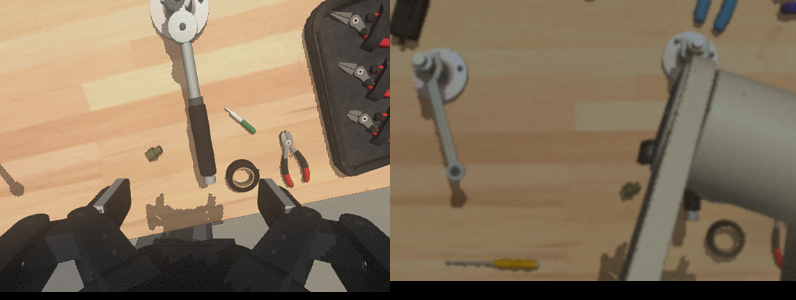

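The handle has sprung straight (grip near (202,140), knuckle at (183,27) in the left half). The wrench is still on its nut, the spanner is where it was, and the gripper is clear.

```bash
python3 -c "
from rig import r;print(r.sign_off())"
```

```text
the job is handed in; nothing more can be done
None
```

The click wrench was swung clockwise until it broke over, stopped at a bend I estimate at 0.15 rad (hard stop 0.36), and released still on its nut; the spanner was not touched, and the job was handed in at about 11 s.

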